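# Lock the bayonet lid on the pickling pot

### The job

Close the steel pickling pot with its own lid, the one with two lugs and a bar grip: set it in the pot's mouth with the lugs in the two slots, push it down against the sprung plate and turn it a quarter turn clockwise (seen from above) so that it locks under the rim with the bar in line with the pot's two side handles, then let go. Leave the plain saucepan lid where it is.

Things in the scene. Friction and masses are not known exactly. Their poses are not given: they have to be found in the camera images.
- pot: Steel pot, fixed, 156 mm diameter, 108 high; origin centre of underside, z up. Black loop handles at +y, -y (to 112 mm from axis, 85 up). Two inward rim lips (inner radius 54 mm, 100 to 108 mm up), one over each handle; between them 64 degree slots centred on +x and -x, open to radius 74. Lugs under the lips turn only clockwise from above (negative yaw), to stops about 95 degrees past slot centre.
- follower (a joint): White sprung plate in the pot's mouth; value 0 m up (its top 100 mm above the pot's underside), 0.016 m at its bottom stop. Carries the lid's weight unsunk; pushes up about 5 N at first, 10 N at the stop. The lid turns once pushed 8 mm or more down (12 is good). Let go locked, it rises till its lugs meet the lips (lid's underside 92 mm above pot's underside); let go unlocked, to 100 mm.
- lid: The pot's lid, right way up on the sideboard: steel disc, 92 mm diameter, 14 thick; two lugs 20 mm wide, 8 thick, level with its underside, along its +x and -x to 66 mm from the axis. Black bar grip along x, 80 mm long, 18 wide (y), 34 to 62 mm above the underside, on two posts. About 0.3 kg. Origin centre of underside, z up; a half turn about z looks and works the same.
- plain_lid: Bystander: plain saucepan lid, 128 mm steel disc without lugs, low dome, with a round black knob (36 mm diameter, top at 51 mm). Does not fit this pot. Origin: centre of its underside. It and the pot's lid lie on opposite sides of the pot, either way round.
Things that resemble listed ones, but are neither listed nor needed, are in the scene too. Leave any yellow look-alike of the lid alone.

How it is judged:
By the outcome, as a careful person would: the job done as asked, in the order asked, and still so for the second after the job is handed in, with the robot touching nothing.
It also fails if it takes over 45 s, if anything falls off the work surface, if the arm or the gripper's body presses on something with over 40 N, if the wrist force passes 120 N, or if a joint passes its speed limit or range.

### The arm

A 7-joint arm with a two-finger parallel gripper is mounted at the origin on the work surface. World frame = base frame: x ahead of the robot, y to its left, z up, the work surface at z = 0. Lengths are in m, angles in rad, forces in N, time in s.
With the tool pointing down it reaches from about 0.425 to 0.875 m from the base axis. Payload 4.7 kg.
Tool frame: the origin (TCP) lies at the very end of the fingers, on their centre line; the grasp point (between the pads) lies behind it (ctrl.tcp_to_grasp is the y of the grasp point in the tool frame, in m); y points along the fingers, x is the direction in which the jaws open and shut, and the axes are right-handed (so a half turn about y gives the same grasp; the last joint's range is limited). The gripper opens to 87 mm and grips with 3 to 60 N. Pads are 19 mm wide; open, the fingers measure 117 mm over their backs; the gripper's body (75 mm by 190 mm) begins 51 mm behind the grasp point.
Start: joints at [1.263, 0.321, -0.07, 1.45, 0.023, 1.371, -0.057], TCP at [0.206, -0.617, 0.195] pointing down, gripper open.
Joint ranges: [-2.86, 2.86], [-0.3, 2.09], [-1.38, 1.24], [0.06, 2.45], [-1.56, 4.7], [0.09, 2.05], [-2.69, 2.69]. Speed limits (rad/s): [2.57, 2.57, 3.14, 3.14, 3.14, 3.14, 3.14].

### API

Orientations are given as a rotation vector (axis times angle).
In Python, from bench import ctrl, get_image, workorder gives the robot as it stands.
- The arm moves only by the tool drive_tool, never from a script. Its argument "increments" is text: rows parted by semicolons, each of 5 numbers parted by spaces: the shift along the tool's x, y, z in mm, then the turn about the tool's y in degrees, then the closure in counts, from 0 (fully open) to 255 (shut). In form: tx ty tz yaw fingers; .... A call has 1 to 20 rows; each row shifts and turns the commanded pose from where the row before left it, along the tool's axes as they then stand; what a row does not reach is not made up. A row lasts 1/8 s, in which the tool goes at most 62.5 mm and 10.7 degrees, less where a joint would pass 70% of its speed; a pose out of reach is approached as far as the arm can. A call is refused whole if a number of a shift passes 62.5 or a number of a turn 10.7, either way. A call with a gripper value outside its range is refused whole. The fingers move at their own pace and stop on an object; "squeeze" is the grip in N (left out, the last holds). Time passes only in rows, so rows that do not move let the fingers close. It gives the time, the measured TCP pose, the force and the opening at its end, in the units of the state.
- ctrl.get_state(): the state, without advancing time (a new reading comes with each control period).
- get_image(name): name is "side" or "top"; returns a dict with "img" (480x640x3 uint8, red, green, blue), "mtx" (3x3 intrinsics, pixels), "k1" (the pictures are not rectified: a ray, as slopes to the right and down, at radius r is drawn at 1 + k1 r^2 times it, then the intrinsics apply), "camera_from_world" (4x4, takes a point from world to camera coordinates). Camera axes: x right, y up, looking along -z (the intrinsics and any distortion apply to the point x, -y, -z); pixel columns grow to the right and rows downward; lengths in m; the calibration is good to about 2 mm. A picture is of the moment at which its call begins. There is no depth.
- workorder.close_job(): hands the job in, once; it reports no verdict.
The state is a dict: "time": time; "joint_positions": joint angles; "qd": joint speeds; "joint_torque": joint torques, N m; "position": TCP position; "tool_rot": TCP orientation; "ft_force": force on the tool from outside, world axes, zero at the start; "torque": the same for the moment, N m; "grip_width": opening from 0.0 (shut) to 1.0 (fully open).
Only numpy, scipy, OpenCV 4.12 (cv2) and the standard library are available. Lean on these libraries where they do the work, as an engineer would, in place of code of your own. Each camera call takes 0.05 s, during which the arm holds its last target.

## Working session

There is one attempt and no reset: what is moved stays moved. The work goes in short steps, Python scripts to look and compute and a tool call to move; the robot and the scene stay as the last step left them, time stands still between calls to the robot, and variables do not carry over. Pictures are saved under pics/ and viewed, and the job is handed in when it is done.

Besides the shell and the picture viewer there is one more tool, called as name(argument=value, ...) on one line, values as JSON. drive_tool: Moves the arm, as the interface text tells. Its arguments: {"type":"object","properties":{"increments":{"type":"string"},"squeeze":{"type":"number"}},"required":["increments"]}

```bash
ls; mkdir -p pics; python3 - <<'E'
from bench import ctrl,get_image
import cv2,pickle
s=ctrl.get_state();print(s,ctrl.tcp_to_grasp)
d={}
for n in("top","side"):
    r=get_image(n);d[n]=r;cv2.imwrite(f"pics/{n}0.png",r["img"][:,:,::-1]);print(n,r["mtx"],r["k1"],r["camera_from_world"])
pickle.dump(d,open("d0.pkl","wb"))
E
```

```text
pics
{'time': 0.0, 'joint_positions': array([ 1.26307854,  0.32184755, -0.07008309,  1.45166907,  0.02258808,
        1.37079199, -0.05692085]), 'qd': array([ 9.37034874e-05, -8.87382358e-04,  1.60822625e-03, -1.73852800e-03,
       -1.18893731e-03, -1.35311699e-03,  6.50672902e-04]), 'joint_torque': array([-1.30951194e-04, -4.91291642e+01, -4.04124800e-01, -3.12525523e+01,
       -6.40408276e-02,  4.35824599e-02,  1.64534522e-04]), 'position': array([ 0.20535217, -0.61607345,  0.19434858]), 'tool_rot': array([-1.34334782,  0.97012392, -0.96744971]), 'ft_force': array([ 0.25969595, -0.56568724,  0.19679636]), 'torque': array([-0.01040583, -0.00679725, -0.05749315]), 'grip_width': 1.002650708810699} -0.0187
top [[452.6106827    0.         308.82354667]
 [  0.         452.6106827  238.90205339]
 [  0.           0.           1.        ]] -0.10083064523425184 [[ 2.72279544e-03 -9.99729024e-01 -2.31184973e-02 -3.59354675e-02]
 [ 9.88795875e-01 -7.58861938e-04  1.49272038e-01 -4.94887385e-01]
 [-1.49249133e-01 -2.32659120e-02  9.88525869e-01 -1.13635135e+00]
 [ 0.00000000e+00  0.00000000e+00  0.00000000e+00  1.00000000e+00]]
side [[460.18142549   0.         320.19442146]
 [  0.         460.18142549 232.73097608]
 [  0.           0.           1.        ]] 0.041374291660328875 [[-0.95540239 -0.29530244 -0.00165769  0.44850523]
 [ 0.16397876 -0.53517803  0.82867089 -0.19647395]
 [-0.24559569  0.79144232  0.55973369 -0.80859192]
 [ 0.          0.          0.          1.        ]]
```

View pics/top0.png

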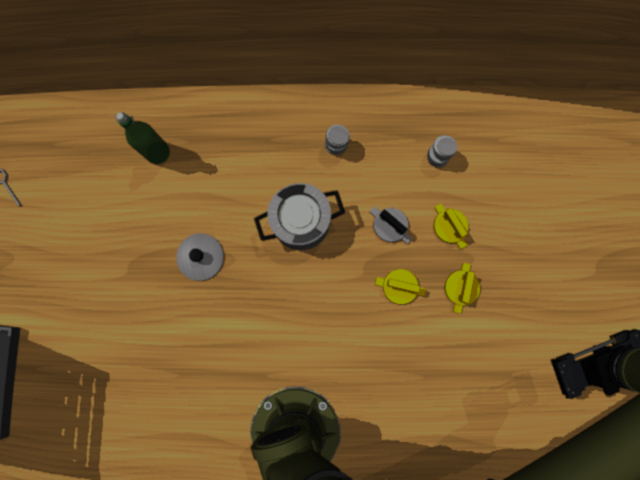

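View pics/side0.png

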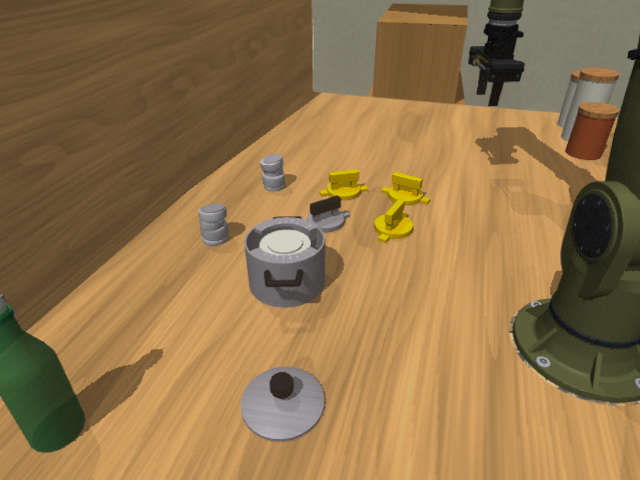

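```bash
python3 - <<'E'
import cv2,pickle,numpy as np
d=pickle.load(open("d0.pkl","rb"))
t=d["top"]["img"][:,:,::-1];s=d["side"]["img"][:,:,::-1]
cv2.imwrite("pics/c1.png",cv2.resize(t[165:265,245:425],None,fx=4.4,fy=4.4,interpolation=cv2.INTER_CUBIC))
cv2.imwrite("pics/c2.png",cv2.resize(s[180:310,225:375],None,fx=4.5,fy=4.5,interpolation=cv2.INTER_CUBIC))
E
cat > h.py <<'E'
import numpy as np,cv2
def ray(r,uv):
    K=r["mtx"];k=r["k1"];T=np.array(r["camera_from_world"])
    p=cv2.undistortPoints(np.array([[uv]],float),K,np.array([k,0,0,0,0]),None,None,(3,50,1e-10)) if 0 else None
    a=np.array([(uv[0]-K[0,2])/K[0,0],(uv[1]-K[1,2])/K[1,1]]);q=a.copy()
    for _ in range(30): q=a/(1+k*(q@q))
    R=T[:3,:3];c=-R.T@T[:3,3]
    return c,R.T@np.array([q[0],-q[1],-1])
def at_z(r,uv,z):
    c,v=ray(r,uv);return c+v*(z-c[2])/v[2]
def proj(r,P):
    P=np.atleast_2d(P);T=np.array(r["camera_from_world"]);p=P@T[:3,:3].T+T[:3,3]
    p=p*[1,-1,-1]
    return cv2.projectPoints(p.reshape(-1,1,3),np.zeros(3),np.zeros(3),r["mtx"],np.array([r["k1"],0,0,0,0.]))[0].reshape(-1,2)
E
```

```text
(no output)
```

View pics/c1.png

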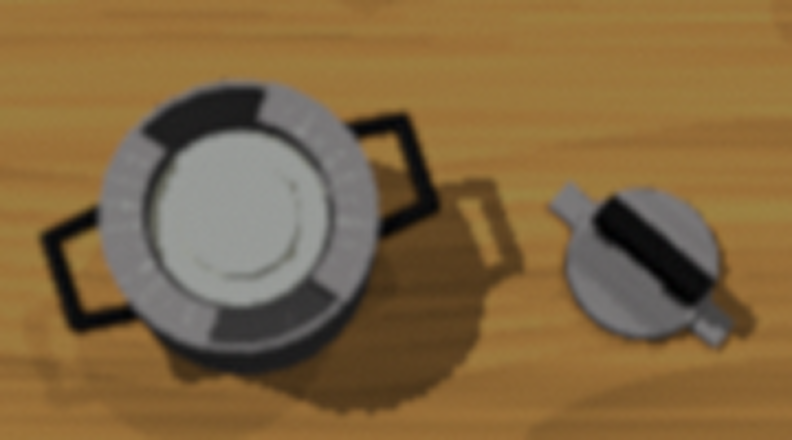

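View pics/c2.png

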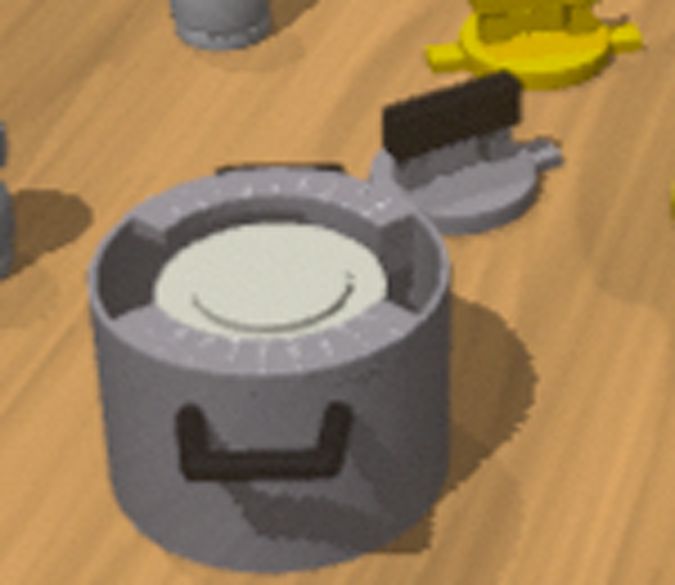

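```bash
cat > fit.py <<'E'
import pickle,numpy as np,cv2
from scipy.optimize import least_squares
from h import *
d=pickle.load(open("d0.pkl","rb"));T=d["top"];S=d["side"]
c1=lambda p:np.array(p)/4.4+[245,165]-0.39
c2=lambda p:np.array(p)/4.5+[225,180]-0.39
def place(q,P):
    c,s=np.cos(q[2]),np.sin(q[2]);P=np.array(P,float)
    return np.c_[P[:,0]*c-P[:,1]*s+q[0],P[:,0]*s+P[:,1]*c+q[1],P[:,2]]
# lid top
LP=c1([(612,196),(715,275),(695,305),(596,228),(572,182),(549,207),(739,322),(716,348)])
th=np.linspace(0,2*np.pi,361)
def ext(img,q,r,z):
    P=proj(img,np.c_[q[0]+r*np.cos(th),q[1]+r*np.sin(th),0*th+z]);return P
def ext4(P): return np.array([P[:,0].min(),P[:,0].max(),P[:,1].min(),P[:,1].max()])
# lid frame: +x taken toward lug2 (image right/down)
LM=[(-.04,.009,.062),(.04,.009,.062),(.04,-.009,.062),(-.04,-.009,.062),(-.066,.01,.008),(-.066,-.01,.008),(.066,.01,.008),(.066,-.01,.008)]
def fl(q): return (proj(T,place(q,LM))-LP).ravel()
g=at_z(T,c1((650,250)),.03)
g2=at_z(T,c1((730,335)),.008)
r=least_squares(fl,[g[0],g[1],np.arctan2(g2[1]-g[1],g2[0]-g[0])]);ql=r.x;print("lid",ql,np.degrees(ql[2]));print(r.fun.reshape(-1,2).round(1))
# pot
HP=c1([(405,115),(437,207),(42,237),(75,329)])
SP=c1([(147,130),(267,88),(335,296),(210,338)])
R4=np.array([c1((98,0))[0],c1((380,0))[0],c1((0,80))[1],c1((0,357))[1]])
S4=np.array([c2((90,0))[0],c2((452,0))[0],c2((0,168))[1],c2((0,377))[1]])
a=np.radians(32)
# pot -y handle = right side assumed (image right = -y)
def fp(q,full=False):
    h=proj(T,place(q,[(.035,-.112,.08),(-.035,-.112,.08),(.035,.112,.08),(-.035,.112,.08)]))-HP
    h=np.array([h[:2].mean(0),h[2:].mean(0)])
    sl=proj(T,place(q,[(.074*np.cos(a),.074*np.sin(a),.108),(.074*np.cos(a),-.074*np.sin(a),.108),(-.074*np.cos(a),-.074*np.sin(a),.108),(-.074*np.cos(a),.074*np.sin(a),.108)]))-SP
    e=ext4(ext(T,q,.078,.108))-R4
    e2=ext4(ext(S,q,.078,.108))-S4
    if full: print(h.round(1),sl.round(1),e.round(1),e2.round(1))
    return np.r_[h.ravel(),sl.ravel(),2*e,e2]
g=at_z(T,c1((238,217)),.108)
r=least_squares(fp,[g[0],g[1],.3]);qp=r.x;print("pot",qp,np.degrees(qp[2]));fp(qp,True)
np.save("q.npy",np.array([ql,qp]))
def draw(img,sc,off,name):
    im=cv2.resize(img["img"][off[1]:off[1]+off[3],off[0]:off[0]+off[2],::-1],None,fx=sc,fy=sc,interpolation=cv2.INTER_CUBIC)
    def pl(P,col):
        p=((proj(img,P)-off[:2]+.4)*sc).round().astype(np.int32);cv2.polylines(im,[p.reshape(-1,1,2)],False,col,1)
    circ=lambda r,z:np.c_[r*np.cos(th),r*np.sin(th),0*th+z]
    bx=lambda x,y,z:np.array([(x,y,z),(x,-y,z),(-x,-y,z),(-x,y,z),(x,y,z)])
    for P in(circ(.046,.014),bx(.066,.01,.008),bx(.04,.009,.062),bx(.04,.009,.034)): pl(place(ql,P),(0,0,255))
    for P in(circ(.078,.108),circ(.054,.108),bx(.074*np.cos(a),.074*np.sin(a),.108),bx(.03,.112,.085)): pl(place(qp,P),(0,255,0))
    cv2.imwrite(name,im)
draw(T,4.4,(245,165,180,100),"pics/f1.png");draw(S,4.5,(225,180,150,130),"pics/f2.png")
E
python3 fit.py
```

```text
lid [ 0.53641169 -0.25242075 -2.27438647] -130.31274570699654
[[ 0.1 -0.5]
 [ 1.1  1.5]
 [ 1.2  0. ]
 [-0.7 -2.5]
 [-0.9  0.6]
 [-0.4  0.5]
 [-0.5  0.3]
 [ 0.1  0. ]]
pot [ 0.54692078 -0.01265871  0.32118479] 18.402533153718064
[[ 1.3  1. ]
 [-0.8  1. ]] [[-2.   0.9]
 [ 0.8  0.6]
 [ 1.5  0.7]
 [-0.7  1.2]] [ 0.4 -0.3  0.1 -0.6] [-1.4 -1.  -0.2 -0.5]
```

View pics/f1.png

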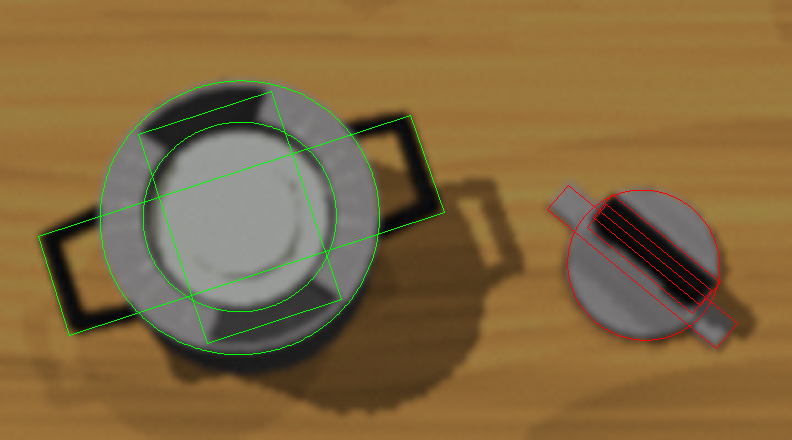

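View pics/f2.png

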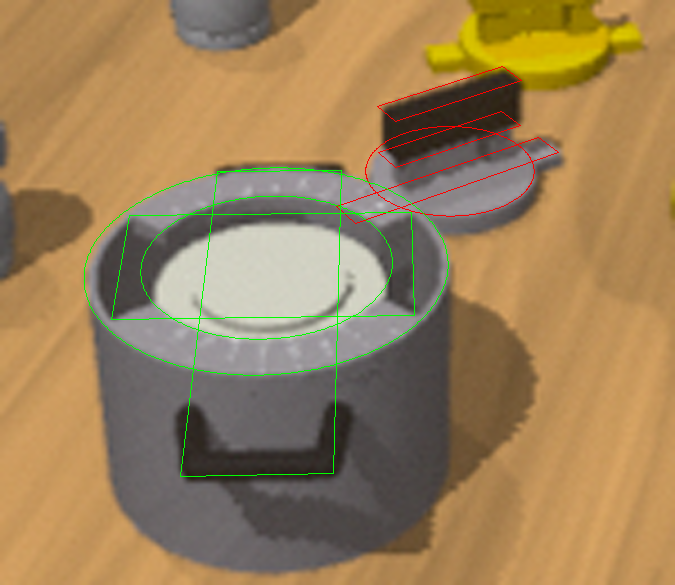

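```bash
python3 - <<'E'
from bench import ctrl
from scipy.spatial.transform import Rotation as R
import numpy as np
s=ctrl.get_state();M=R.from_rotvec(s["tool_rot"]).as_matrix();print(M.round(3),np.degrees(np.arctan2(M[1,0],M[0,0])))
E
```

```text
[[ 0.316 -0.001  0.949]
 [-0.949  0.002  0.316]
 [-0.002 -1.    -0.   ]] -71.56181106231105
```

drive_tool(increments="-24 0 43 0 0;-24 0 43 0 0;-24 0 43 0 0;-24 0 43 0 0;-24 0 43 0 0;-24 0 43 0 0;-24 0 43 0 0;-24 0 43 0 0;-24 0 43 0 0;-24 0 43 0 0;0 0 0 -10.4 0;0 0 0 -10.4 0;0 0 0 -10.4 0;0 0 0 0 0", squeeze=30)

```text
time: 1.85
position: [0.5373, -0.2529, 0.1949]
tool_rot: [-1.499, 0.553, -0.552]
ft_force: [-0.6, -0.2, -0.4]
grip_width: 1.001
```

```bash
cat > st.py <<'E'
from bench import ctrl,get_image
from scipy.spatial.transform import Rotation as R
import numpy as np,sys,pickle,cv2
s=ctrl.get_state();M=R.from_rotvec(s["tool_rot"]).as_matrix();psi=np.arctan2(M[1,0],M[0,0])
print(s["time"],s["position"].round(4),"psi",np.degrees(psi).round(2),"q",s["joint_positions"].round(2),"F",s["ft_force"].round(1),s["torque"].round(2),"w",s["grip_width"]*87)
def go(x,y,z):
    d=np.array([x,y,z])-s["position"];print("to target tool mm",(1000*(M.T@d)).round(1))
def shot(n):
    d={}
    for k in("top","side"): d[k]=get_image(k)
    pickle.dump(d,open(n+".pkl","wb"));return d
def crop(r,off,sc,name): cv2.imwrite("pics/"+name,cv2.resize(r["img"][off[1]:off[1]+off[3],off[0]:off[0]+off[2],::-1],None,fx=sc,fy=sc,interpolation=cv2.INTER_CUBIC))
E
python3 - <<'E'
from st import *
go(.5364,-.2524,.08)
d=shot("d1");crop(d["top"],(330,165,180,100+30),4.4,"t1.png");crop(d["side"],(245,100,170,130),4.5,"s1.png")
E
```

```text
1.85 [ 0.5373 -0.2529  0.1949] psi -40.47 q [ 0.77  0.23 -0.44  1.58  0.1   1.35 -0.39] F [-0.6 -0.2 -0.4] [-0.08 -0.01 -0.06] w 87.11932370800999
to target tool mm [ -0.9 114.9  -0.2]
```

View pics/t1.png

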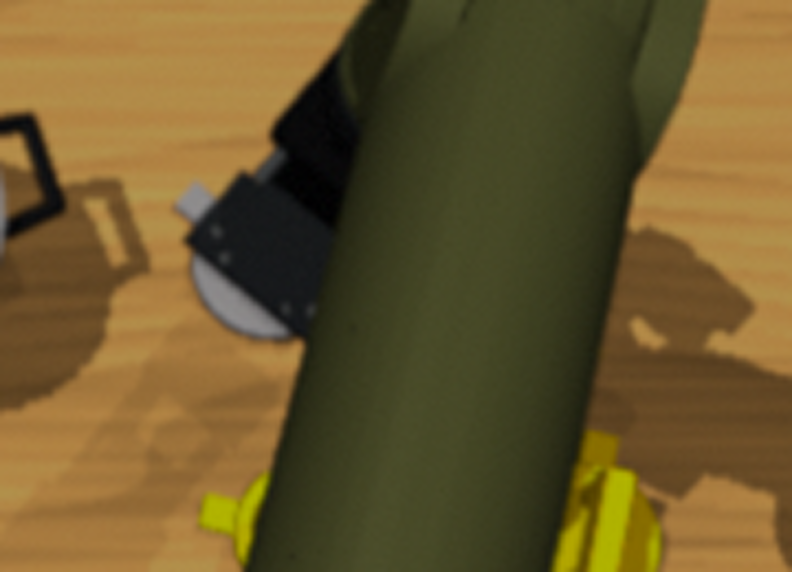

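View pics/s1.png

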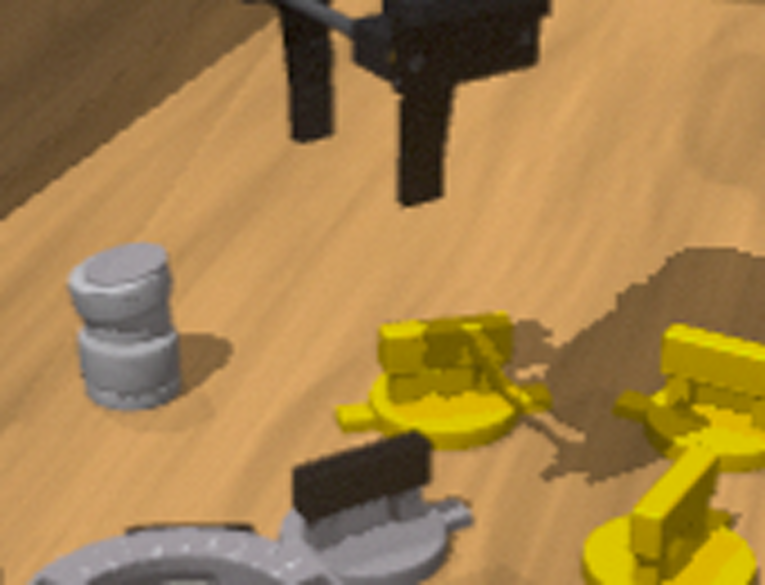

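drive_tool(increments="0 40 0 0 0;0 40 0 0 0;0 35 0 0 0;0 0 0 0 0")

```text
time: 2.45
position: [0.5351, -0.252, 0.0776]
tool_rot: [-1.498, 0.558, -0.548]
ft_force: [0.3, -0.1, -0.3]
grip_width: 1.003
```

```bash
python3 - <<'E'
from st import *
go(.5364,-.2524,.031)
d=shot("d2");crop(d["side"],(245,100,170,130),4.5,"s2.png")
E
```

```text
2.45 [ 0.5351 -0.252   0.0776] psi -40.47 q [ 0.76  0.32 -0.43  1.72  0.14  1.14 -0.42] F [ 0.3 -0.1 -0.3] [-0.01 -0.06  0.01] w 87.2229398801483
to target tool mm [ 1.5 46.5  0.6]
```

View pics/s2.png

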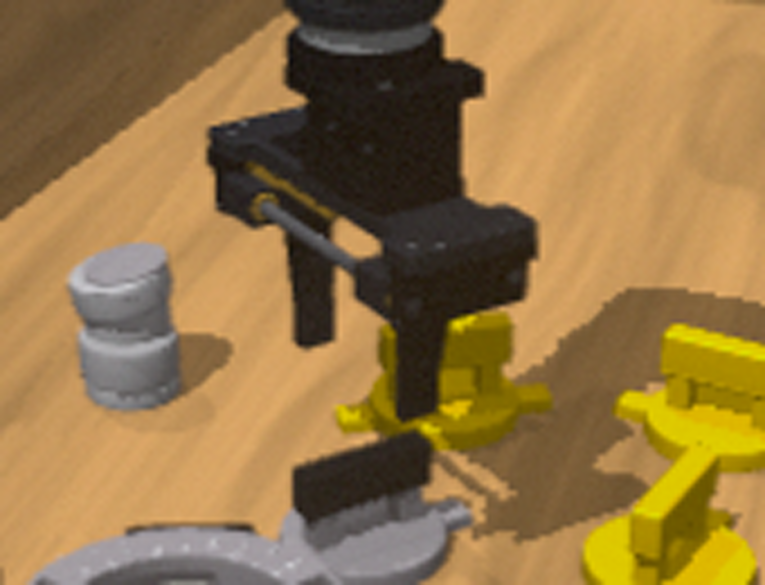

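```bash
python3 - <<'E'
from h import *;import pickle
d=pickle.load(open("d2.pkl","rb"));S=d["side"]
q=np.load("q.npy")
f=lambda P:((proj(S,np.array(P))-[245,100]+.4)*4.5).round(0)
print(f([[.5351,-.252,.0776],[.5351,-.252,.062],[.5351,-.252,.014]]))
u=np.array([np.cos(np.radians(-40.5)),np.sin(np.radians(-40.5))])
for w in(.0435,.0585,-.0435,-.0585): print(w,f([[.5351+u[0]*w,-.252+u[1]*w,.0776]]))
E
```

```text
[[362. 428.]
 [362. 454.]
 [362. 530.]]
0.0435 [[319. 395.]]
0.0585 [[304. 384.]]
-0.0435 [[408. 463.]]
-0.0585 [[424. 476.]]
```

```bash
python3 - <<'E'
from h import *;import pickle
for nm,p,psi in(("d0",[.2054,-.6161,.1943],-71.56),("d1",[.5373,-.2529,.1949],-40.5),("d2",[.5351,-.252,.0776],-40.5)):
  d=pickle.load(open(nm+".pkl","rb"));u=np.array([np.cos(np.radians(psi)),np.sin(np.radians(psi)),0]);p=np.array(p)
  P=np.array([p+.051*u,p-.051*u]);
  for k in d: print(nm,k,proj(d[k],P).round(1).tolist(), "z+.02",proj(d[k],P+[0,0,.02]).round(1).tolist())
d=pickle.load(open("d0.pkl","rb"))
for k,o in(("top",(530,320,110,90)),("side",(440,30,110,90))):
  r=d[k];cv2.imwrite("pics/g%s.png"%k,cv2.resize(r["img"][o[1]:o[1]+o[3],o[0]:o[0]+o[2],::-1],None,fx=6,fy=6,interpolation=cv2.INTER_CUBIC))
E
```

```text
d0 top [[588.2, 349.1], [548.1, 365.1]] z+.02 [[593.3, 349.9], [552.5, 366.2]]
d0 side [[477.0, 103.6], [489.0, 116.6]] z+.02 [[478.4, 96.3], [490.6, 108.9]]
d1 top [[417.4, 193.2], [389.3, 226.7]] z+.02 [[419.3, 191.0], [390.6, 225.1]]
d1 side [[312.5, 140.9], [337.2, 156.7]] z+.02 [[312.4, 132.7], [337.4, 148.0]]
d2 top [[407.2, 205.5], [381.8, 235.9]] z+.02 [[408.8, 203.8], [382.9, 234.6]]
d2 side [[313.8, 186.1], [337.0, 203.9]] z+.02 [[313.7, 178.9], [337.2, 196.3]]
```

View pics/gtop.png

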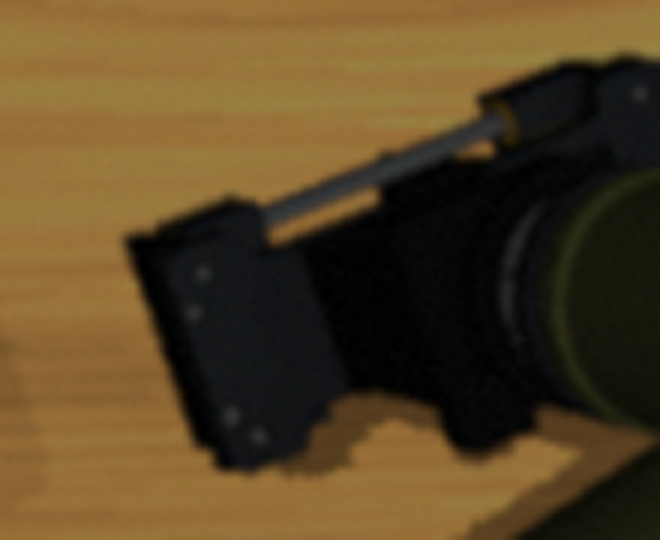

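View pics/gside.png

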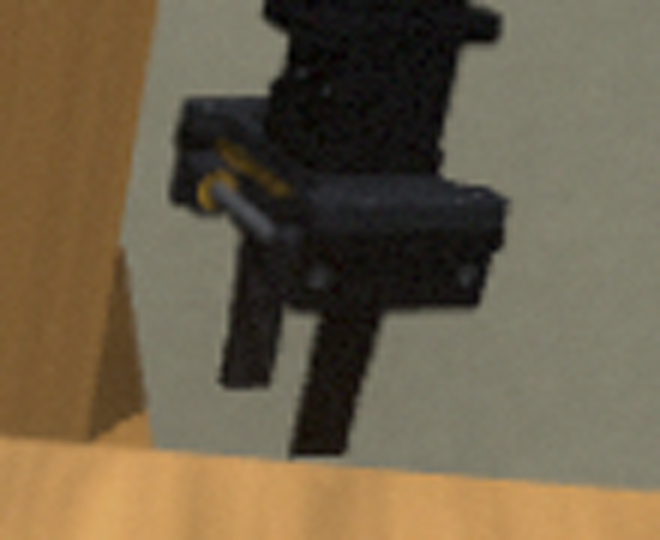

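```bash
python3 - <<'E'
from h import *;import pickle
def tri(d,a,b):
    c1,v1=ray(d["top"],np.array(a));c2,v2=ray(d["side"],np.array(b))
    v1/=np.linalg.norm(v1);v2/=np.linalg.norm(v2)
    A=np.c_[v1,-v2];t=np.linalg.lstsq(A,c2-c1,rcond=None)[0]
    p,q=c1+t[0]*v1,c2+t[1]*v2;return (p+q)/2,np.linalg.norm(p-q)
d=pickle.load(open("d0.pkl","rb"))
print(tri(d,(565.8,396.7),(524.2,64.2)))
d=pickle.load(open("d2.pkl","rb"))
for k,o,sc in(("top",(330,165,130,100),6),("side",(285,115,90,90),7)):
  r=d[k];cv2.imwrite("pics/k%s.png"%k,cv2.resize(r["img"][o[1]:o[1]+o[3],o[0]:o[0]+o[2],::-1],None,fx=sc,fy=sc,interpolation=cv2.INTER_CUBIC))
for k in("top","side"):
    r=d[k];T=np.array(r["camera_from_world"]);print(k,-T[:3,:3].T@T[:3,3])
E
```

```text
(array([ 0.1438643 , -0.53018344,  0.33515307]), np.float64(0.006687389627159416))
top [ 0.319841   -0.06273953  1.19635478]
side [0.26213383 0.66725001 0.61615186]
```

View pics/ktop.png

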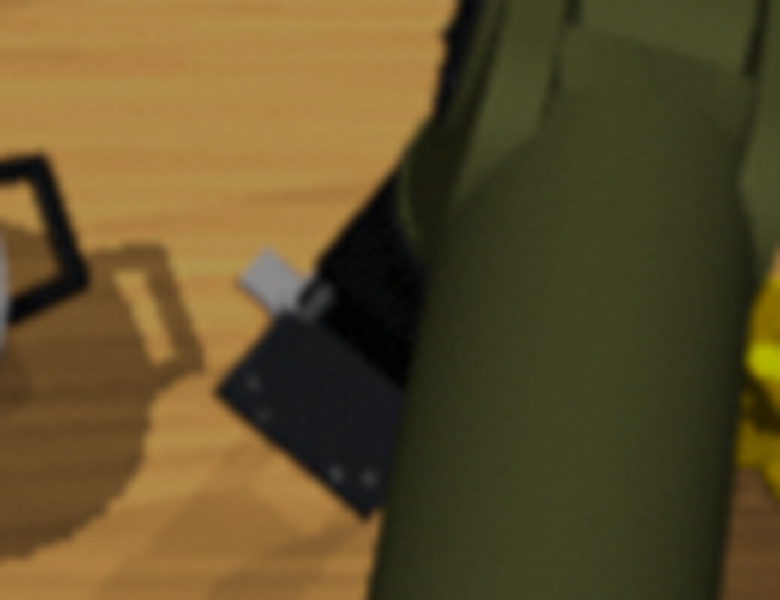

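View pics/kside.png

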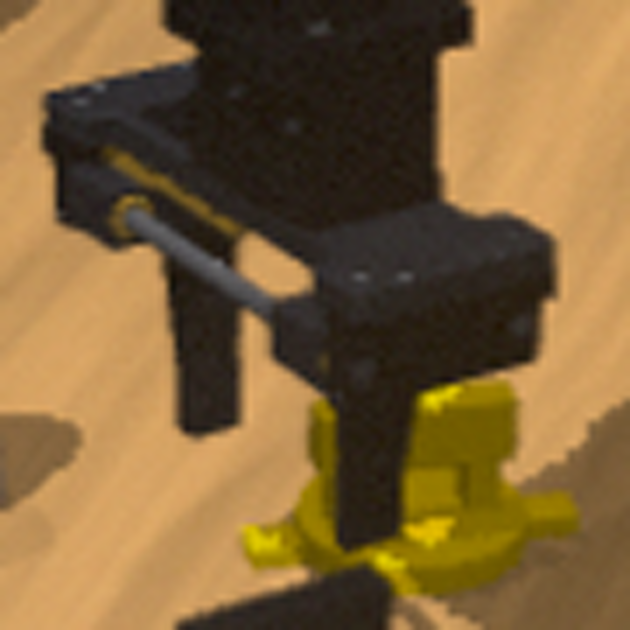

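```bash
cat >> h.py <<'E'
def tri(d,a,b):
    c1,v1=ray(d["top"],np.array(a));c2,v2=ray(d["side"],np.array(b))
    v1/=np.linalg.norm(v1);v2/=np.linalg.norm(v2)
    A=np.c_[v1,-v2];t=np.linalg.lstsq(A,c2-c1,rcond=None)[0]
    p,q=c1+t[0]*v1,c2+t[1]*v2;return (p+q)/2,np.linalg.norm(p-q)
E
python3 - <<'E'
from h import *;import pickle
d=pickle.load(open("d2.pkl","rb"))
k=lambda a:np.array(a)/6+[330,165]-.4
s=lambda a:np.array(a)/7+[285,115]-.4
psi=np.radians(-40.47);M=np.array([[np.cos(psi),np.sin(psi)],[-np.sin(psi),np.cos(psi)]])
for a,b in(((218,390),(325,280)),((362,518),(552,262))):
    p,e=tri(d,k(a),s(b));print(p,e,"rel tool x,z",M@(p[:2]-[.5351,-.252]),p[2]-.0776)
# lid bar in d0
d=pickle.load(open("d0.pkl","rb"))
c1=lambda p:np.array(p)/4.4+[245,165]-0.39
c2=lambda p:np.array(p)/4.5+[225,180]-0.39
for a,b in (((612,196),(383,108)),((596,228),(399,120)),((715,275),(508,72)),((695,305),(520,84)),((739,322),(562,155))):
    print(tri(d,c1(a),c2(b)))
E
```

```text
[ 0.49167087 -0.163241    0.22432812] 0.009451221940882286 rel tool x,z [-0.09064755  0.03933538] 0.14672811875716177
[ 0.44117906 -0.21692986  0.21438862] 0.00042074798726490374 rel tool x,z [-0.09421224 -0.03427991] 0.1367886235880088
(array([ 0.56692816, -0.22777343,  0.06156737]), np.float64(0.0022280421019878907))
(array([ 0.55118274, -0.21729295,  0.06218676]), np.float64(0.00450946755156714))
(array([ 0.51769812, -0.28713499,  0.059965  ]), np.float64(0.007861901973778555))
(array([ 0.503651  , -0.27421821,  0.06109357]), np.float64(0.0003801198195612865))
(array([ 0.49598532, -0.31404585, -0.00433029]), np.float64(0.015880052666817874))
```

drive_tool(increments="1.5 16 0.5 0 0;0 15 0 0 0;0 15 0 0 0;0 0 0 0 0")

```text
time: 3.05
position: [0.5376, -0.253, 0.0325]
tool_rot: [-1.499, 0.554, -0.548]
ft_force: [0.2, 1.0, -0.2]
grip_width: 1.004
```

```bash
python3 - <<'E'
from st import *
go(.5364,-.2524,.031)
d=shot("d3");crop(d["side"],(285,130,100,110),5.4,"s3.png")
E
```

```text
3.05 [ 0.5376 -0.253   0.0325] psi -40.36 q [ 0.75  0.37 -0.42  1.76  0.17  1.05 -0.44] F [ 0.2  1.  -0.2] [-0.05 -0.05 -0.01] w 87.32727905487486
to target tool mm [-1.3  1.5 -0.4]
```

View pics/s3.png

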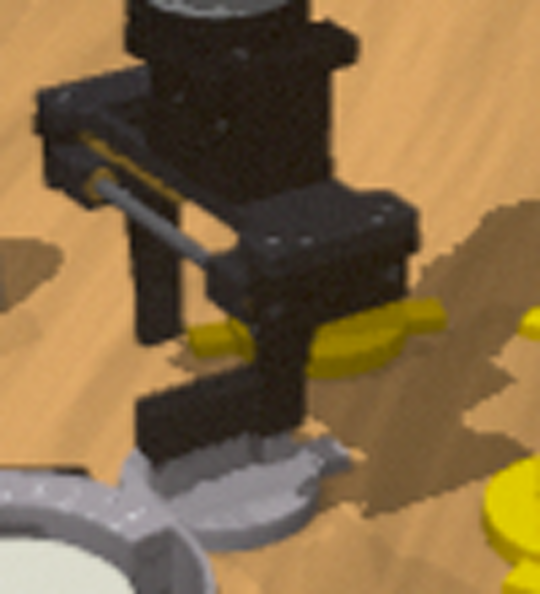

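```bash
python3 - <<'E'
from h import *;import pickle
d=pickle.load(open("d3.pkl","rb"));S=d["side"]
psi=np.radians(-40.4);u=np.array([np.cos(psi),np.sin(psi),0]);p=np.array([.5376,-.253,0])
for z in(.0325,.045,.058,.065): print(z,((proj(S,np.array([p-.051*u,p+.051*u])+[0,0,z])-[285,130]+.4)*5.4).round().tolist())
E
```

```text
0.0325 [[277.0, 488.0], [154.0, 389.0]]
0.045 [[277.0, 464.0], [154.0, 366.0]]
0.058 [[278.0, 439.0], [153.0, 341.0]]
0.065 [[278.0, 425.0], [153.0, 328.0]]
```

drive_tool(increments="-1 8 0 0 0;0 7.5 0 0 0;0 0 0 0 0;0 0 0 0 60;0 0 0 0 120;0 0 0 0 180;0 0 0 0 255;0 0 0 0 255;0 0 0 0 255;0 0 0 0 255", squeeze=30)

```text
time: 4.4
position: [0.5383, -0.253, 0.019]
tool_rot: [-1.5, 0.551, -0.551]
ft_force: [0.4, 0.4, -1.2]
grip_width: 0.287
```

```bash
python3 - <<'E'
from st import *
d=shot("d4");crop(d["side"],(285,130,100,110),5.4,"s4.png")
E
```

```text
4.4 [ 0.5383 -0.253   0.019 ] psi -40.36 q [ 0.75  0.38 -0.42  1.77  0.18  1.02 -0.45] F [ 0.4  0.4 -1.2] [-0.03 -0.05 -0.01] w 24.98999680148946
```

View pics/s4.png

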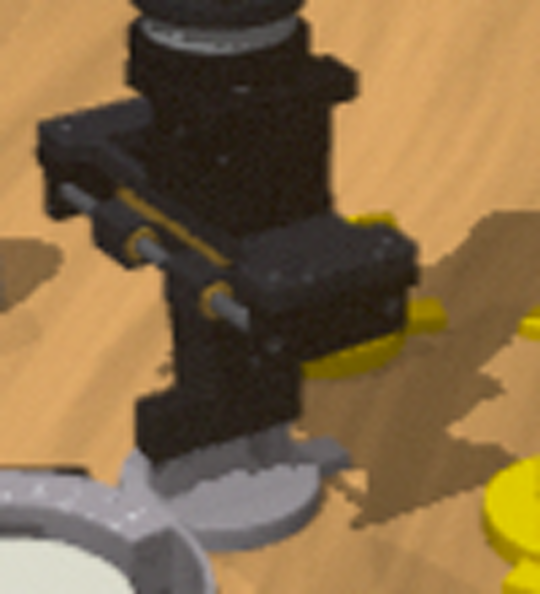

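drive_tool(increments="0 0 0 0 255;0 0 0 0 255;0 0 0 0 255;0 0 0 0 255")

```text
time: 5.0
position: [0.538, -0.2528, 0.0189]
tool_rot: [-1.5, 0.552, -0.551]
ft_force: [-2.2, 0.6, 1.2]
grip_width: 0.204
```

```bash
python3 - <<'E'
from st import *
d=shot("d5");crop(d["side"],(285,130,100,110),5.4,"s5.png")
E
```

```text
5.0 [ 0.538  -0.2528  0.0189] psi -40.36 q [ 0.75  0.38 -0.42  1.77  0.18  1.02 -0.45] F [-2.2  0.6  1.2] [0.23 0.41 0.02] w 17.717033571987887
```

View pics/s5.png

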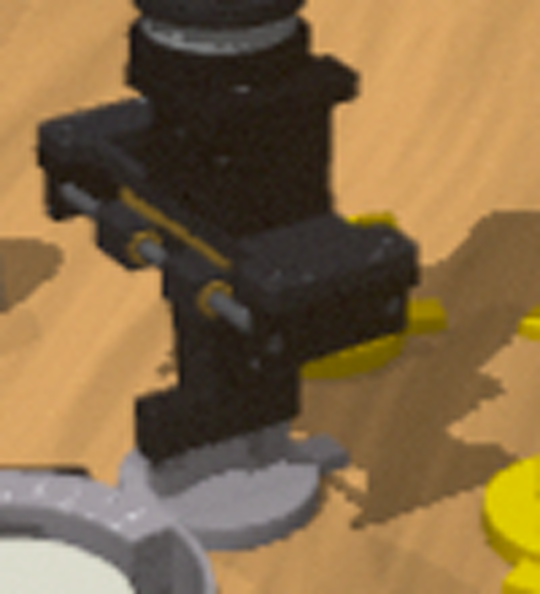

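drive_tool(increments="0 -10 0 0 255;0 -20 0 0 255;0 -25 0 0 255;0 -25 0 0 255;0 -25 0 0 255;0 -25 0 0 255;0 -20 0 0 255;0 0 0 10.4 255;0 0 0 10.4 255;0 0 0 10.4 255;0 0 0 0 255", squeeze=45)

```text
time: 6.48
position: [0.5384, -0.253, 0.1696]
tool_rot: [-1.345, 0.967, -0.968]
ft_force: [0.8, -0.1, -3.6]
grip_width: 0.203
```

```bash
python3 - <<'E'
from st import *
go(.547,-.0127,.168)
d=shot("d6");crop(d["side"],(225,60,170,130),4.5,"s6.png");crop(d["top"],(250,130,180,135),4.4,"t6.png")
E
```

```text
6.475 [ 0.5384 -0.253   0.1696] psi -71.44 q [ 0.72  0.24 -0.38  1.62  0.09  1.3  -0.92] F [ 0.8 -0.1 -3.6] [-0.02  0.   -0.03] w 17.621813777513115
to target tool mm [-225.     1.4   84.6]
```

View pics/s6.png

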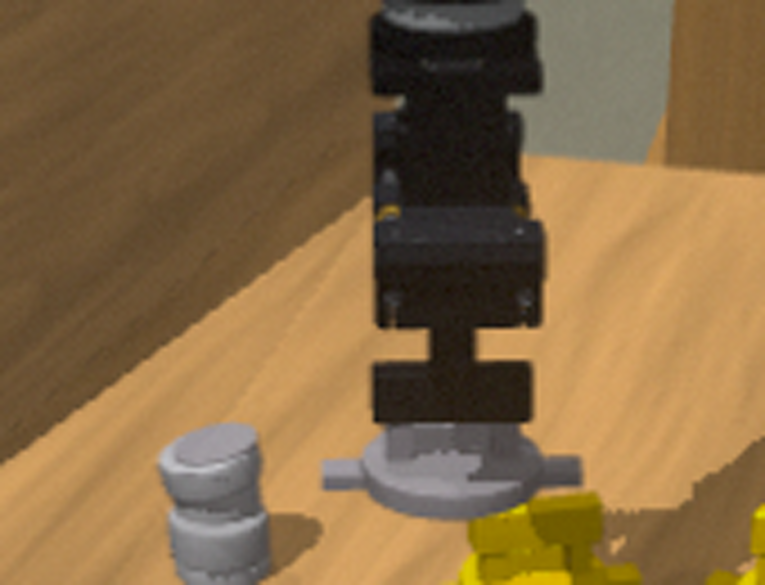

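View pics/t6.png

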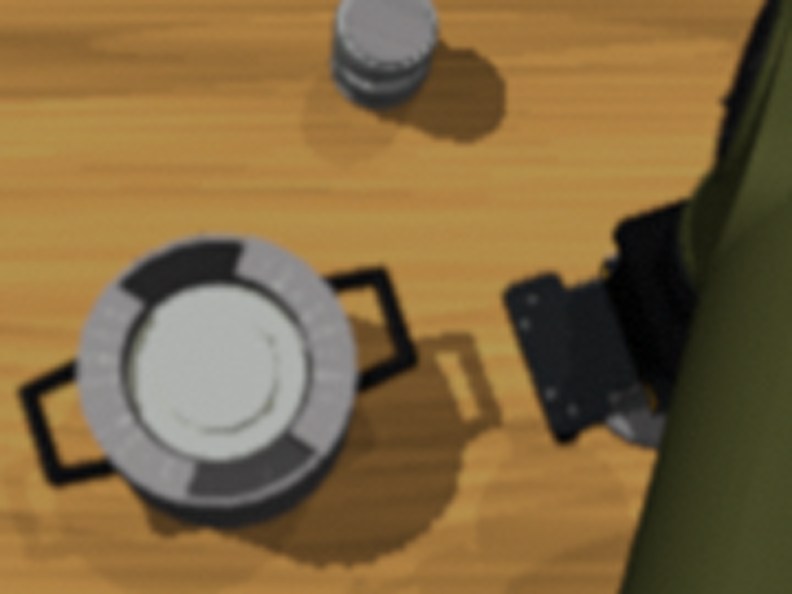

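drive_tool(increments="-15 0 6 0 255;-28 0 10.5 0 255;-28 0 10.5 0 255;-28 0 10.5 0 255;-28 0 10.5 0 255;-28 0 10.5 0 255;-28 0 10.5 0 255;-28 0 10.5 0 255;-14 0 5 0 255;0 0 0 0 255;0 0 0 0 255")

```text
time: 7.95
position: [0.5472, -0.0144, 0.1689]
tool_rot: [-1.345, 0.97, -0.971]
ft_force: [0.5, -0.7, -2.5]
grip_width: 0.2
```

```bash
python3 - <<'E'
from st import *
go(.547,-.0127,.168)
d=shot("d7");crop(d["side"],(205,130,170,180),3.3,"s7.png");crop(d["top"],(245,140,180,135),4.4,"t7.png")
E
```

```text
7.95 [ 0.5472 -0.0144  0.1689] psi -71.64 q [ 0.47  0.15 -0.54  1.73  0.08  1.28 -1.34] F [ 0.5 -0.7 -2.5] [-0.01 -0.04  0.06] w 17.369354884628713
to target tool mm [-1.7  0.9  0.3]
```

View pics/s7.png

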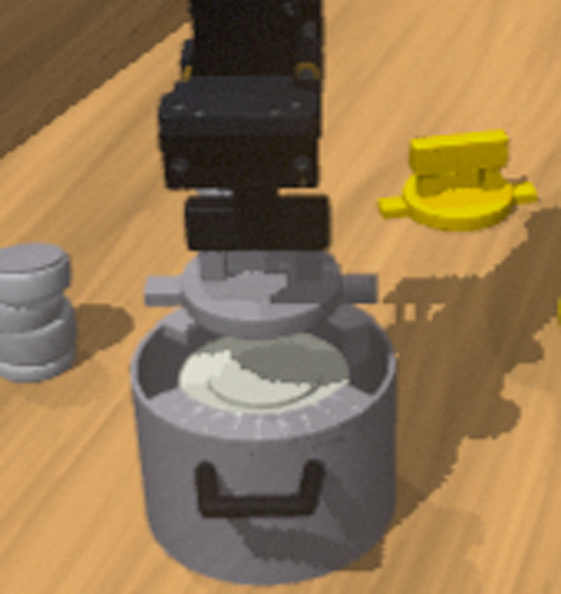

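View pics/t7.png

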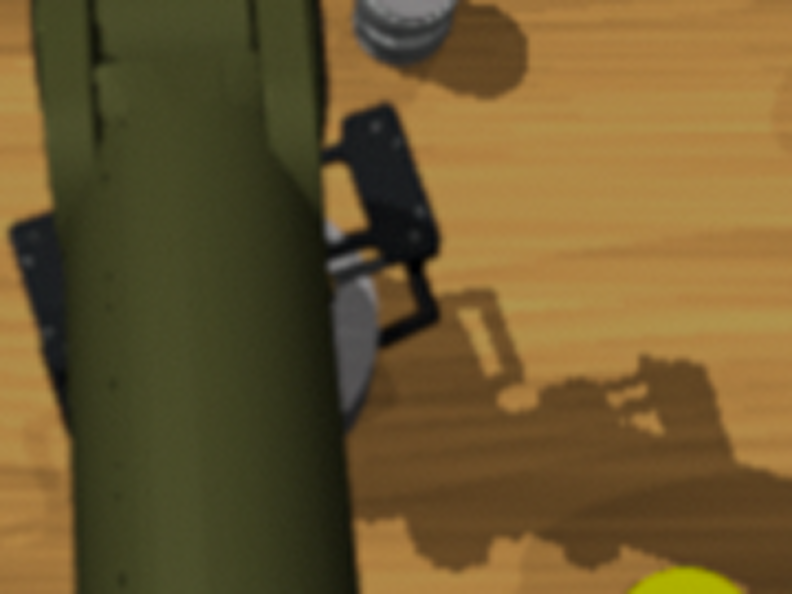

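```bash
python3 - <<'E'
from h import *;import pickle
d=pickle.load(open("d7.pkl","rb"));S=d["side"]
f=lambda P:((proj(S,np.array(P))-[205,130]+.4)*3.3).round(1)
a=np.radians(18.36);b=np.array([np.cos(a),np.sin(a),0]);n=np.array([-b[1],b[0],0])
p=np.array([.5472,-.0144,.150])
print("lug ends top", f([p+.066*b+[0,0,.008]+.01*n,p-.066*b+.01*n+[0,0,.008],p+.066*b+.01*n,p-.066*b+.01*n]))
print("bar near face top/bot",f([p+.04*b+.009*n+[0,0,.062],p-.04*b+.009*n+[0,0,.062],p+.04*b+.009*n+[0,0,.034],p-.04*b+.009*n+[0,0,.034]]))
th=np.linspace(0,6.29,400)
for c,r,z in((p,.046,.15),(p,.046,.164),([.5469,-.0127],.078,.108)):
  P=f(np.c_[c[0]+r*np.cos(th),c[1]+r*np.sin(th),0*th+z]);print(P.min(0),P.max(0))
E
```

```text
lug ends top [[140.  295.2]
 [374.2 292.3]
 [141.2 307.1]
 [374.3 304.2]]
bar near face top/bot [[179.1 209.8]
 [326.1 208.2]
 [182.9 254. ]
 [327.2 252.4]]
[177.9 255. ] [339.1 341.2]
[176.  234.7] [338.7 319.8]
[127.4 287.7] [394.3 439.7]
```

```bash
python3 - <<'E'
from st import *
d=pickle.load(open("d7.pkl","rb"));crop(d["side"],(235,185,100,85),7,"s7b.png")
E
```

```text
8.05 [ 0.5472 -0.0145  0.1688] psi -71.7 q [ 0.47  0.15 -0.54  1.73  0.08  1.28 -1.34] F [-1.1 -0.1 -3.4] [ 0.03 -0.01 -0.  ] w 17.439294452668854
```

View pics/s7b.png

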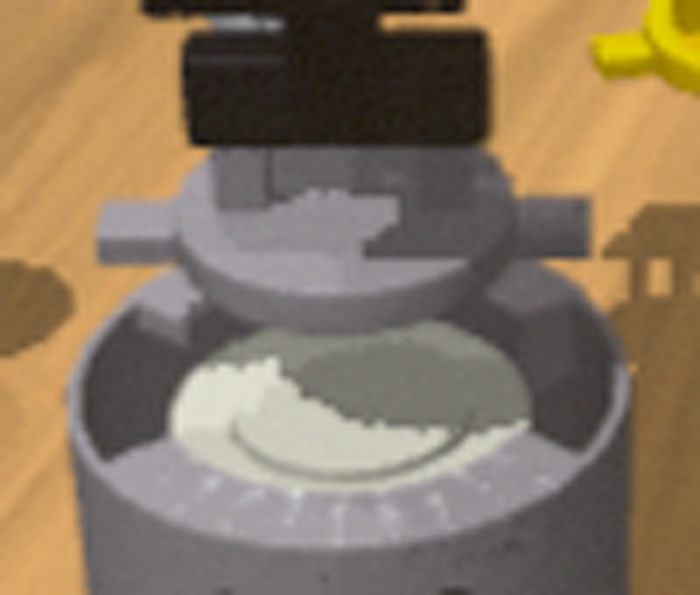

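drive_tool(increments="-3 10 0 0 255;0 12 0 0 255;0 10 0 0 255;0 8 0 0 255;0 5 0 0 255;0 2 0 0 255;0 0 0 0 255")

```text
time: 8.93
position: [0.5464, -0.0099, 0.122]
tool_rot: [-1.344, 0.969, -0.969]
ft_force: [-0.9, 0.3, -2.5]
grip_width: 0.203
```

```bash
python3 - <<'E'
from st import *
go(.547,-.0115,.119)
d=shot("d8");crop(d["side"],(225,150,120,130),4.5,"s8.png")
E
```

```text
8.925 [ 0.5464 -0.0099  0.122 ] psi -71.56 q [ 0.46  0.19 -0.55  1.79  0.11  1.19 -1.36] F [-0.9  0.3 -2.5] [-0.02  0.04 -0.09] w 17.65539905871238
to target tool mm [1.7 3.  0. ]
```

View pics/s8.png

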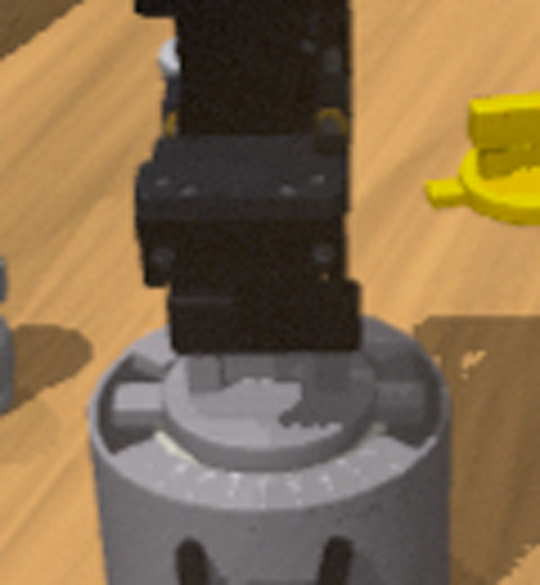

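drive_tool(increments="1 2 0 0 255;0 2 0 0 255;0 0 0 0 255")

```text
time: 9.4
position: [0.547, -0.0111, 0.1186]
tool_rot: [-1.344, 0.968, -0.97]
ft_force: [-0.6, -1.8, 1.8]
grip_width: 0.2
```

drive_tool(increments="0 0 0 0 108;0 0 0 0 108;0 0 0 0 108;0 0 0 0 108;0 0 0 0 108;0 0 0 0 108")

```text
time: 10.15
position: [0.5466, -0.0109, 0.1179]
tool_rot: [-1.345, 0.969, -0.969]
ft_force: [-0.1, 0.3, -0.3]
grip_width: 0.575
```

```bash
python3 - <<'E'
from st import *
d=shot("d9");crop(d["side"],(225,150,120,130),4.5,"s9.png")
E
```

```text
10.15 [ 0.5466 -0.0109  0.1179] psi -71.56 q [ 0.46  0.19 -0.54  1.79  0.11  1.18 -1.36] F [-0.1  0.3 -0.3] [ 0.05  0.05 -0.01] w 50.02012839341799
```

View pics/s9.png

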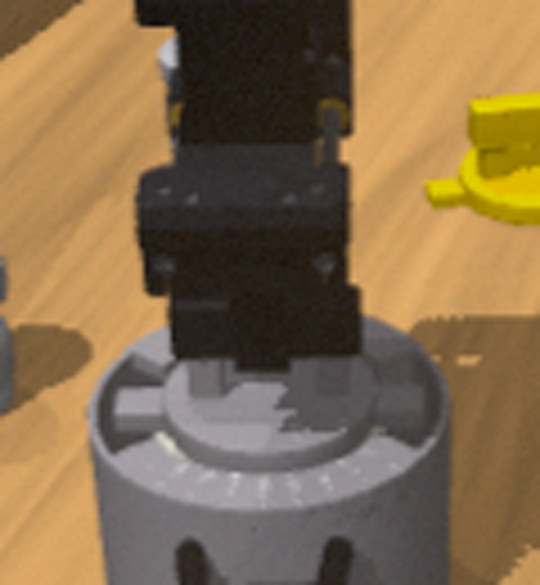

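drive_tool(increments="0 -20 0 0 108;0 -25 0 0 108;0 -10 0 0 108;0 0 0 -10.6 108;0 0 0 -10.6 108;0 0 0 -10.6 108;0 0 0 -10.6 108;0 0 0 -10.6 108;0 0 0 -10.6 108;0 0 0 -10.6 108;0 0 0 -10.6 108;0 0 0 -10.6 108;0 0 0 -10.6 108;0 0 0 -10.6 108;0 0 0 -10.6 108;0 0 0 -10.6 108;0 0 0 -10.6 108;0 0 0 -10.6 108;0 0 0 -10.6 108;0 0 0 -10.6 108")

```text
time: 12.75
position: [0.5463, -0.0109, 0.1723]
tool_rot: [-1.033, -1.448, 1.449]
ft_force: [-0.3, -0.5, 0.7]
grip_width: 0.576
```

```bash
python3 - <<'E'
from st import *
go(.547,-.0111,.118)
d=shot("d10");crop(d["side"],(225,150,120,130),4.5,"s10.png")
E
```

```text
12.75 [ 0.5463 -0.0109  0.1723] psi 108.99 q [ 0.72  0.19 -0.84  1.72  0.15  1.3   1.76] F [-0.3 -0.5  0.7] [ 0.09 -0.13  0.03] w 50.13626275021177
to target tool mm [-0.5 54.3 -0.6]
```

View pics/s10.png

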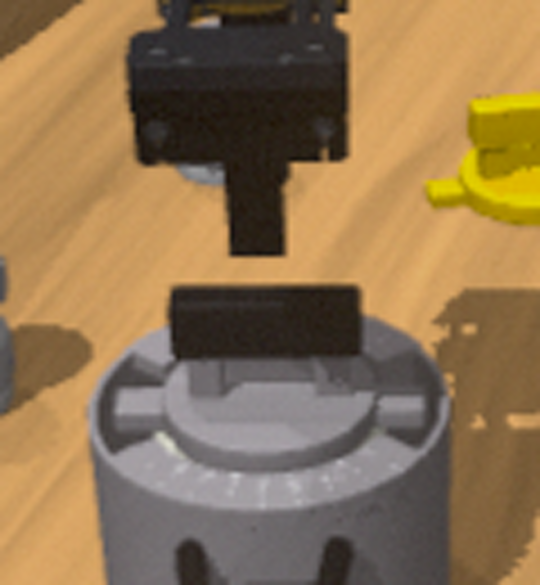

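drive_tool(increments="0 20 2.5 0 108;0 20 0 0 108;0 12 0 0 108;0 4 0 0 108;0 0 0 0 255;0 0 0 0 255;0 0 0 0 255;0 0 0 0 255;0 0 0 0 255;0 0 0 0 255;0 0 0 0 255", squeeze=50)

```text
time: 14.22
position: [0.5446, -0.0117, 0.1172]
tool_rot: [-1.038, -1.445, 1.445]
ft_force: [-0.1, 0.2, 1.9]
grip_width: 0.204
```

```bash
python3 - <<'E'
from st import *
d=shot("d11");crop(d["side"],(225,150,120,130),4.5,"s11.png")
E
```

```text
14.225 [ 0.5446 -0.0117  0.1172] psi 108.63 q [ 0.71  0.24 -0.83  1.79  0.19  1.19  1.72] F [-0.1  0.2  1.9] [ 0.09 -0.19  0.01] w 17.759699208959763
```

View pics/s11.png

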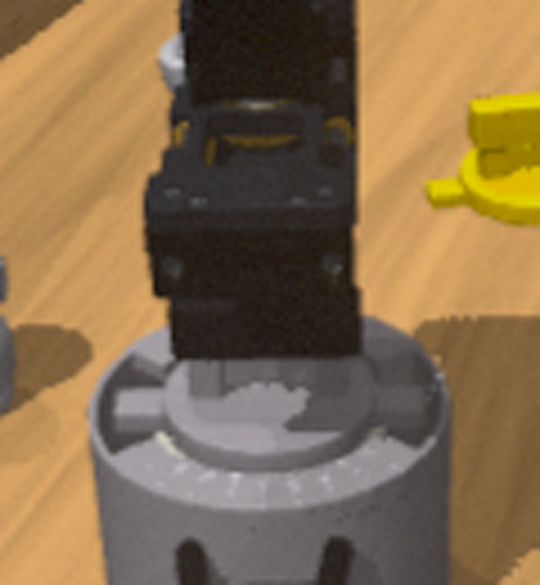

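drive_tool(increments="0 3 0 0 255;0 3 0 0 255;0 3 0 0 255;0 3 0 0 255;0 1.5 0 0 255;0 0 0 0 255")

```text
time: 15.08
position: [0.5446, -0.0117, 0.1036]
tool_rot: [-1.038, -1.445, 1.445]
ft_force: [0.3, -0.5, 6.1]
grip_width: 0.202
```

```bash
python3 - <<'E'
from st import *
d=shot("d12");crop(d["side"],(225,150,120,130),4.5,"s12.png")
E
```

```text
15.075 [ 0.5446 -0.0117  0.1036] psi 108.64 q [ 0.7   0.25 -0.82  1.81  0.2   1.17  1.71] F [ 0.3 -0.5  6.1] [-0.05 -0.05  0.01] w 17.531834300752273
```

View pics/s12.png

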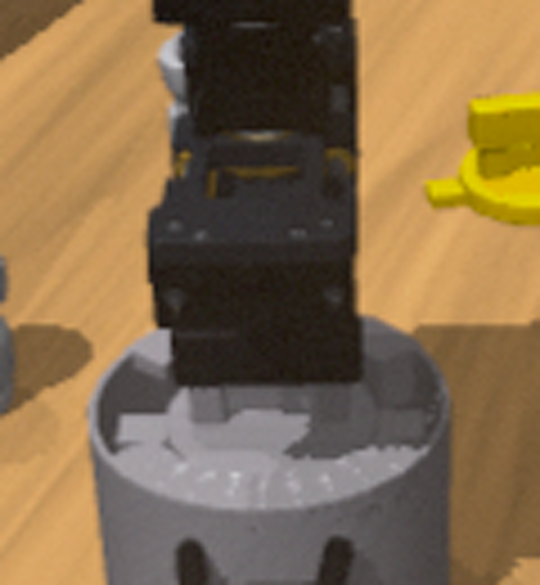

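drive_tool(increments="0 0 0 5 255;0 0 0 6 255;0 0 0 6 255;0 0 0 6 255;0 0 0 6 255;0 0 0 6 255;0 0 0 0 255")

```text
time: 16.05
position: [0.5448, -0.011, 0.1038]
tool_rot: [-1.331, -0.997, 0.995]
ft_force: [0.5, -0.2, 5.5]
grip_width: 0.202
```

```bash
python3 - <<'E'
from st import *
d=shot("d13");crop(d["side"],(225,150,120,130),4.5,"s13.png")
E
```

```text
16.05 [ 0.5448 -0.011   0.1038] psi 73.6 q [ 0.63  0.23 -0.74  1.81  0.17  1.16  1.12] F [ 0.5 -0.2  5.5] [ 0.17 -0.13 -0.08] w 17.55272011043159
```

View pics/s13.png

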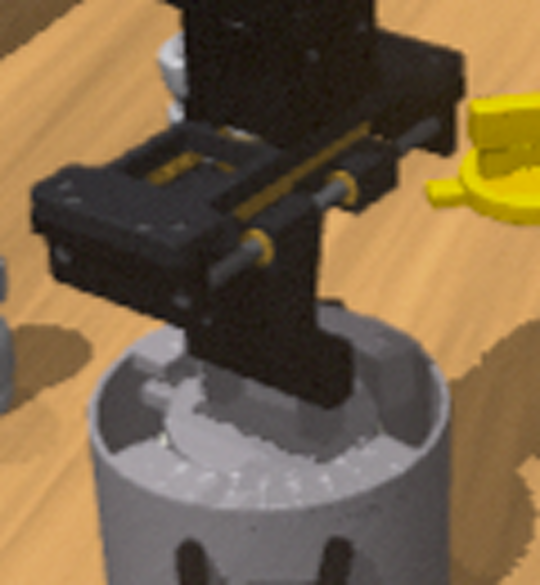

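drive_tool(increments="0 0 0 7 255;0 0 0 7 255;0 0 0 7 255;0 0 0 7 255;0 0 0 7 255;0 0 0 7 255;0 0 0 7 255;0 0 0 6 255;0 0 0 0 255;0 0 0 0 255")

```text
time: 17.4
position: [0.5448, -0.011, 0.1038]
tool_rot: [-1.555, -0.256, 0.254]
ft_force: [-0.1, 1.9, 5.1]
grip_width: 0.202
```

```bash
python3 - <<'E'
from st import *
d=shot("d14");crop(d["side"],(225,150,120,130),4.5,"s14.png")
E
```

```text
17.4 [ 0.5448 -0.011   0.1038] psi 18.64 q [ 0.53  0.21 -0.62  1.81  0.13  1.16  0.19] F [-0.1  1.9  5.1] [ 0.08 -0.14 -0.07] w 17.561593543972737
```

View pics/s14.png

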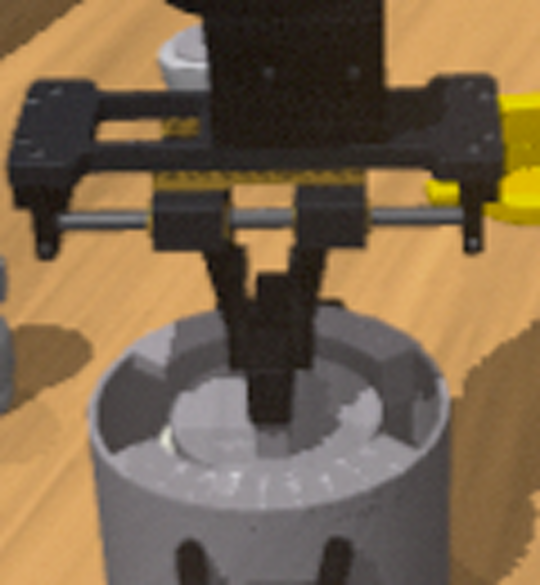

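drive_tool(increments="0 -2 0 0 255;0 -2 0 0 255;0 0 0 0 255;0 0 0 0 100;0 0 0 0 100;0 0 0 0 100;0 0 0 0 100;0 0 0 0 100;0 0 0 0 100;0 -20 0 0 100;0 -30 0 0 100;0 -40 0 0 100;0 -40 0 0 100;0 -40 0 0 100;0 0 0 0 100")

```text
time: 19.38
position: [0.5462, -0.0113, 0.2811]
tool_rot: [-1.558, -0.26, 0.251]
ft_force: [1.0, 0.6, 0.5]
grip_width: 0.609
```

```bash
python3 - <<'E'
from st import *
d=shot("d15");crop(d["side"],(225,150,120,130),4.5,"s15.png");crop(d["top"],(245,140,180,135),4.4,"t15.png")
E
```

```text
19.375 [ 0.5462 -0.0113  0.2811] psi 18.65 q [ 0.55  0.1  -0.63  1.56  0.06  1.49  0.25] F [1.  0.6 0.5] [-0.03 -0.11  0.01] w 52.96466567864717
```

View pics/s15.png

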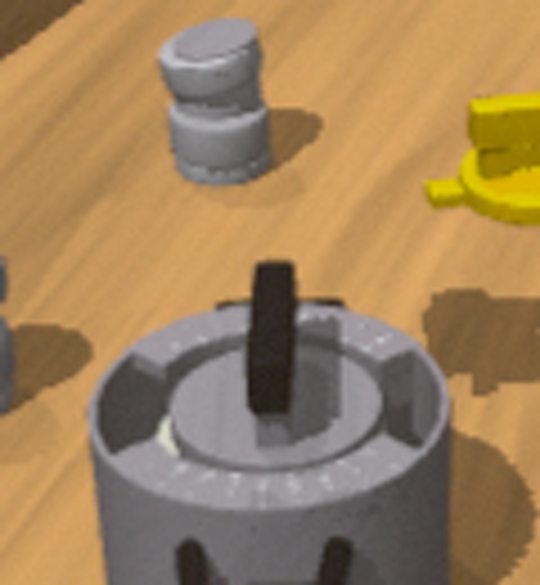

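View pics/t15.png

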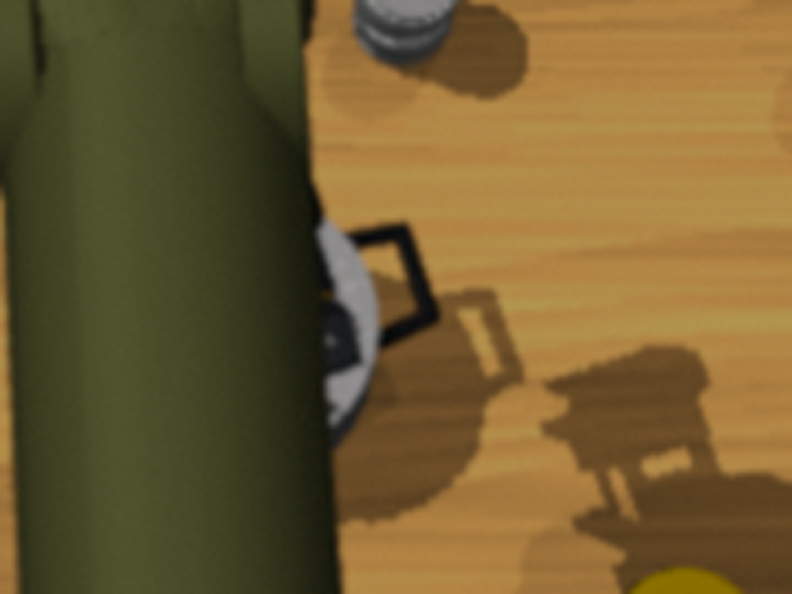

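drive_tool(increments="-8 0 -25 0 100;-15 0 -45 0 100;-15 0 -45 0 100;-15 0 -45 0 100;-15 0 -45 0 100;-8 0 -25 0 100;0 0 0 0 100;0 0 0 0 100")

```text
time: 20.48
position: [0.5463, -0.2513, 0.2771]
tool_rot: [-1.554, -0.257, 0.257]
ft_force: [0.8, 0.5, 0.2]
grip_width: 0.604
```

```bash
cat > ov.py <<'E'
from st import *
from h import *
d=shot("d16");crop(d["top"],(255,175,100,85),7,"t16.png");crop(d["top"],(0,0,640,480),1,"full16.png")
c=lambda p:np.array(p)/7+[255,175]-.43
E
python3 ov.py
```

```text
20.475 [ 0.5463 -0.2513  0.2771] psi 18.8 q [ 0.77  0.22 -0.46  1.43  0.1   1.51  0.64] F [0.8 0.5 0.2] [-0.03 -0.11 -0.05] w 52.558744386665786
```

View pics/t16.png

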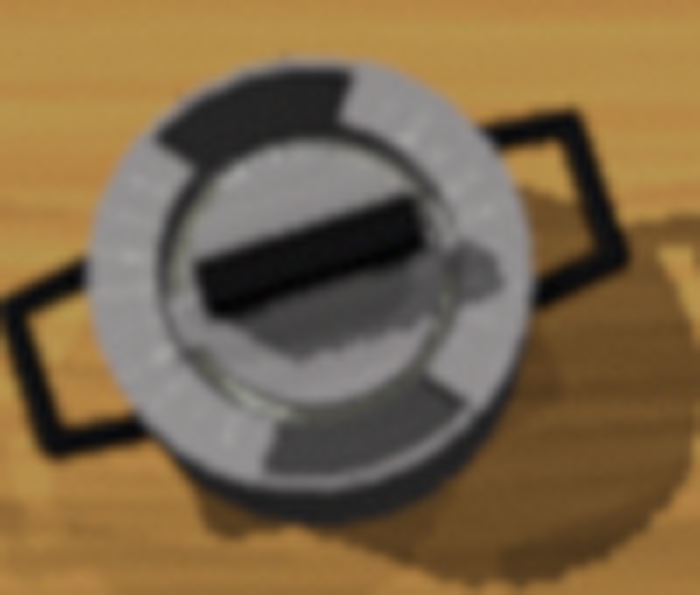

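View pics/full16.png

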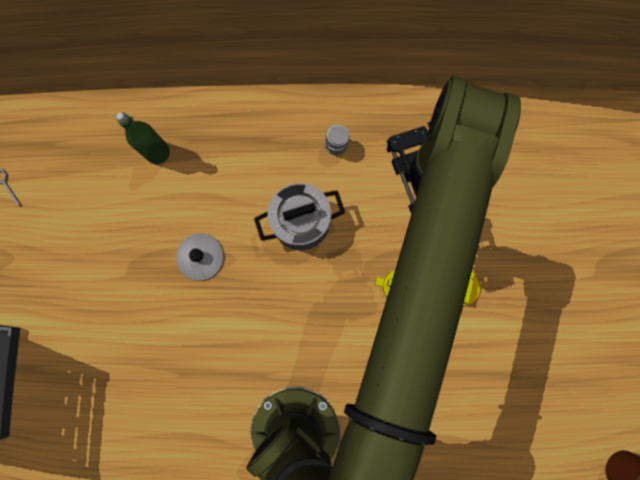

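```bash
python3 - <<'E'
from h import *;import pickle
d=pickle.load(open("d16.pkl","rb"));c=lambda p:np.array(p)/7+[255,175]-.43
L=[at_z(d["top"],c(p),.154) for p in((200,262),(416,197),(427,245),(212,316))]
l=(L[0]+L[3])/2;r=(L[1]+L[2])/2;print("bar",np.degrees(np.arctan2(*(l-r)[[1,0]])),np.linalg.norm(l-r),(l+r)/2)
h=[at_z(d["top"],c(p),.085) for p in((578,112),(628,255),(2,308),(52,455))]
l=(h[2]+h[3])/2;r=(h[0]+h[1])/2;print("handles",np.degrees(np.arctan2(*(l-r)[[1,0]])),np.linalg.norm(l-r),(l+r)/2)
d5=pickle.load(open("d15.pkl","rb"));dd={"top":d["top"],"side":d5["side"]}
s=lambda p:np.array(p)/4.5+[225,150]-.39
for a,b in(((200,262),(250,411-58)),((416,197),(257,263)),((427,245),(295,265))):print(tri(dd,c(a),s(b)))
# predicted bar in side for underside .092 / .100
q=np.array([.5462,-.0113]);b=np.array([np.cos(np.radians(-71.4)),np.sin(np.radians(-71.4))])
for z in(.084,.092,.1):
  P=np.array([[*(q+b*.04),z+.062],[*(q-b*.04),z+.062],[*(q-b*.04),z+.034]]);print(z,((proj(d["side"],P)-[225,150]+.39)*4.5).round().tolist())
E
```

```text
bar 107.7539004196451 0.07601351240631204 [ 0.54368811 -0.01584258  0.154     ]
handles 109.22935972973413 0.21834177728264204 [ 0.54867317 -0.01342746  0.085     ]
(array([0.53985061, 0.02205174, 0.15509097]), np.float64(0.002570382234394984))
(array([ 0.56387365, -0.05022019,  0.15149486]), np.float64(0.0005276756847168673))
(array([ 0.54748992, -0.05390108,  0.15121793]), np.float64(0.0002439026693869499))
0.084 [[267.0, 277.0], [259.0, 380.0], [262.0, 436.0]]
0.092 [[266.0, 261.0], [258.0, 363.0], [261.0, 420.0]]
0.1 [[265.0, 245.0], [257.0, 347.0], [260.0, 404.0]]
```

```bash
python3 -c "
from bench import workorder;print(workorder.close_job())"
```

```text
the job is handed in; nothing more can be done
None
```

The pot is closed with its own lid. The lid is locked under the rim, the gripper has let go and is clear, and I handed the job in at about 20.5 s of the 45 s limit.

**What I did:** I gripped the lid by its bar and set it on the sprung plate with the lugs in the two slots. The last joint could not reach the full quarter turn from that grip, so I let go, turned the gripper half a turn and gripped the bar again. Then I pushed the lid down about 13.5 mm and turned it 90° clockwise. I eased it up about 4 mm, released it and moved the arm away.

**Last checks:**
- **Locked height:** from the two cameras the bar's top is about 152–155 mm up, so the lid's underside is at about 90–93 mm. The locked value is 92 mm and the unlocked value is 100 mm.
- **Slots and lugs:** both slots look empty, and the lugs are hidden under the lips.
- **Bar in line with the handles:** the bar measures 107.8° and the handles 109.2°. I put the 1.5° difference down to pixel reading error.
- **Bystanders:** the plain lid has not moved. The arm hid most of the yellow look-alikes in the last picture, but the robot never touched them.

**What disagreed:** the side camera showed the fingertips about 27 mm higher than the reported tool position. I chose grip heights that would work either way and checked each grasp in pictures. Both grips held, and I found no cause for the difference.

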